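Scrape the offcuts off the trimming board

TASK

Two hard white plastic offcuts lie on the grey trimming board. Pick up the wooden scraper, hold it down at the board and wipe both offcuts off the board into the catch tray at its end, without touching them with the fingers. Then stand the scraper back upright on the bare worktop, clear of the board and tray.

Things in the scene. Friction and masses are not known exactly. Their poses are not given: they have to be found in the camera images.
- scraper_center (a point): Wooden scraper standing on the worktop, left or right of the board. Foot with black rubber sole 124 mm long (x), 30 thick (y), 22 high; centred on it a narrow rib 90 long (x), 22 thick (y), from 22 to 62 mm above the sole: grip it across its thickness. Point: the scraper's centre, 31 mm above the sole; z up. 0.16 kg. Both long faces alike. Starts with x within 25 degrees of straight ahead.
- board: Grey grid-lined plate fixed on the worktop, 160 mm (x) by 200 (y), 20 high, no rims. Origin: centre of its underside; z up. At its +y end (robot's left) is fixed an aluminium catch tray as wide as the board, y from 100 to 210 mm, floor 3 mm high, open to the board, other three walls 14 mm high, lower than the board top. Offcuts start with centres within 42 mm of the origin in x and y.
- chip_0_center (a point): The longer offcut of hard white plastic binding bar, 24 x 18 x 10 mm, lying flat on the board. The point is its centre, 5 mm above its underside; x runs along its 24 mm. It weighs 12 g
- chip_1_center (a point): The shorter offcut of hard white plastic binding bar, 20 x 18 x 10 mm, lying flat on the board. The point is its centre, 5 mm above its underside; x runs along its 20 mm. It weighs 12 g

How it is judged:
On the way, in this order (a step that is already met when the one before it is completed fails the run):
1. the scraper is held in the fingers with its sole at the board (less than 10 mm above it), over the plate, the offcuts still on the board (contact force between the fingers and scraper above 1 N and z of scraper_center in the frame of board between 0.044 and 0.061 m and x of scraper_center in the frame of board between -0.06 and 0.06 m and y of scraper_center in the frame of board between -0.12 and 0.12 m and y of each of chip_0_center, chip_1_center in the frame of board below 0.1 m and z of each of chip_0_center, chip_1_center in the frame of board above 0.02 m), for 0.2 s.
2. both offcuts are in the catch tray (y of chip_0_center in the frame of board between 0.102 and 0.21 m and x of chip_0_center in the frame of board between -0.08 and 0.08 m and z of each of chip_0_center, chip_1_center in the frame of board below 0.024 m and y of chip_1_center in the frame of board between 0.102 and 0.21 m and x of chip_1_center in the frame of board between -0.08 and 0.08 m), for 0.2 s.
At the end, for the whole second after the job is handed in: Both offcuts rest in the catch tray (centres inside its walls, under 24 mm above the worktop); the scraper stands released at rest on its sole on the bare worktop (upright within 10 degrees, centre 24 to 38 mm up), its centre 10 mm or more outside board and tray (all of step 2 and height (world z) of scraper_center between 0.024 and 0.038 m and angle between scraper_center's own z axis and vertical below 0.17 rad and (x of scraper_center in the frame of board above 0.09 m or x of scraper_center in the frame of board below -0.09 m or y of scraper_center in the frame of board above 0.22 m or y of scraper_center in the frame of board below -0.11 m) and linear speed of each of scraper, chip_0, chip_1 below 0.02 m/s); the robot touches nothing.
It fails at once if the fingers touch an offcut (contact force between the fingers and chip_0 above 0.5 N or contact force between the fingers and chip_1 above 0.5 N).
It also fails if it takes over 51 s, if anything falls off the work surface, if the arm or the gripper's body presses on something with over 40 N, if the wrist force passes 120 N, or if a joint passes its speed limit or range.

ROBOT

A 6-joint arm with a two-finger parallel gripper is mounted at the origin on a cart in front of the work surface, level with it; the furniture and walls round the work are solid. World frame = base frame: x ahead of the robot, y to its left, z up, the work surface at z = 0. Lengths are in m, angles in rad, forces in N, time in s.
With the tool pointing down it reaches from about 0.15 to 0.775 m from the base axis. Payload 6.1 kg.
Tool frame: the origin (TCP) lies at the very end of the fingers, on their centre line; the grasp point (between the pads) lies 19 mm behind it; z points along the fingers, y is the line along which they close (so a half turn about z gives the same grasp; the last joint's range is limited). The gripper opens to 85 mm and grips with 20 to 120 N. Pads are 22 mm wide; open, the fingers measure 114 mm over their backs; the gripper's body (76 mm by 85 mm) begins 54 mm behind the grasp point. The pads swing forward as they close: fully open they stand 13 mm farther back than shut.
Start: joints at [1.12, 0.126, -0.04, 1.405, 0, 1.571], TCP at [0.229, 0.473, 0.231] pointing down, gripper open.
Joint ranges: [-2.72, 2.72], [-0.95, 1.95], [-1.27, 1.35], [-1.78, 2.02], [-1.46, 1.47], [-3.14, 3.14]. Speed limits (rad/s): [2.39, 2.39, 3.01, 3.14, 3.14, 3.14].

INTERFACE

Orientations are given as a rotation vector (axis times angle).
In Python, from station import get_state, capture, calibration, finish_job gives the robot as it stands. The module is installed in compiled form; this text tells all that it offers.
- The arm moves only by the tool arm_command, never from a script. Its argument "series" is text: rows parted by semicolons, each of 7 numbers parted by spaces: the opening, from -1 (shut) to 1 (fully open), so that 0 is half open, then the shift along the tool's x, y, z in cm, then the turn, a rotation vector about the tool's x, y, z in degrees. In form: hand dx dy dz wx wy wz; .... A call has 1 to 10 rows; each row is the pose to reach, as a shift and turn from the pose commanded when the call began, along the tool's axes at that moment; what a row does not reach only later rows make up. A row lasts 1/12 s, in which the tool goes at most 41.7 mm and 7.16 degrees, less where a joint would pass 70% of its speed; a pose out of reach is approached as far as the arm can. A call with a gripper value outside its range is refused whole. The fingers move at their own pace and stop on an object; "grip_force" is the grip in N (left out, the last holds). Time passes only in rows, so rows that repeat a pose let the fingers close. It gives the time, the measured TCP pose, the force, the opening and the grip force at its end, in the units of the state.
- get_state(): the state, without advancing time (a new reading comes with each control period).
- capture(name): name is "side" or "top" or "wrist"; returns (picture, depth): 400x640x3 uint8, red, green, blue; 400x640 float32, m along the optical axis (not along the pixel's ray), 0 where there is no reading.
- calibration(name): a dict with "fovy" (degrees; the focal length in pixels is half the picture's height over the tangent of half this angle, whatever the lens; pixels are square), "cx", "cy" (the principal point, pixels), "R" (3x3) and "t" (3): a world point X has camera coordinates R X + t. Camera axes: x right, y down, z forward; pixel columns grow to the right and rows downward; lengths in m; the calibration is good to about 2 mm. The wrist camera is an equidistant fisheye: a pixel r from the principal point sees the ray r / f radians off the axis. A picture is of the moment at which its call begins: read the wrist's pose just before it. calibration takes no time and is no camera call; for the wrist camera it gives the pose at the moment of the call.
- finish_job(): hands the job in; it is judged then, once.
The state is a dict: "t": time; "qpos": joint angles; "qd": joint speeds; "effort": joint torques, N m; "position": TCP position; "tcp_rot": TCP orientation; "contact_force": force on the tool from outside, world axes, zero at the start; "wrist_torque": the same for the moment, N m; "gripper_width": finger opening in m; "finger_force": force on a finger pad.
Only numpy, scipy, OpenCV 4.12 (cv2) and the standard library are available. Lean on these libraries where they do the work, as an engineer would, in place of code of your own. Each camera call takes 0.05 s, during which the arm holds its last target. There are 200 camera calls.

## Working session

There is one attempt and no reset: what is moved stays moved. The work goes in short steps, Python scripts to look and compute and a tool call to move; the robot and the scene stay as the last step left them, time stands still between calls to the robot, and variables do not carry over. Pictures are saved under pics/ and viewed, at most 10 in all, crops included, and the job is handed in when it is done.

Besides the shell and the picture viewer there is one more tool, called after "Request:" as name(argument=value, ...) on one line, values as JSON. arm_command: Moves the arm, as the interface text tells. Its arguments: {"type":"object","properties":{"series":{"type":"string"},"grip_force":{"type":"number"}},"required":["series"]}

```bash
mkdir -p pics; cat > h.py <<'E'
import numpy as np, cv2
from station import *
def pts(name, dep, c):
    f=200/np.tan(np.radians(c["fovy"])/2)
    v,u=np.mgrid[:400,:640]
    P=np.stack([(u-c["cx"])/f*dep,(v-c["cy"])/f*dep,dep],-1)
    return (P-np.array(c["t"]))@np.array(c["R"])
def save(n,im): cv2.imwrite("pics/"+n,cv2.cvtColor(im,cv2.COLOR_RGB2BGR))
E
python3 - <<'E'
from h import *
s=get_state();print(s)
a,d=capture("top");b,e=capture("side")
np.savez("a.npz",a=a,d=d,b=b,e=e)
for n in("top","side"):print(calibration(n))
save("top.png",a);save("side.png",b)
E
```

```text
{'t': 0.0, 'qpos': array([ 1.11999415e+00,  1.26383002e-01, -4.06028778e-02,  1.40540662e+00,
        2.70113039e-05,  1.57076537e+00]), 'qd': array([ 0.00119683, -0.00064306, -0.00013369, -0.00154407,  0.00112596,
        0.00076442]), 'effort': array([-2.51400954e-03, -4.35912681e+01,  3.52925527e+01,  1.71182683e-02,
        5.51823973e-06, -3.14414777e-06]), 'position': array([0.22855085, 0.47218711, 0.23052925]), 'tcp_rot': array([-7.02004350e-01, -3.06176117e+00,  2.43405599e-03]), 'contact_force': array([ 0.70751943,  0.75805832, -0.66928428]), 'wrist_torque': array([ 0.04117425, -0.05695052, -0.04112236]), 'finger_force': 0.0, 'gripper_width': 0.08532314929661339}
{'fovy': 49.70705281700975, 'cx': 309.85729414924833, 'cy': 199.8986629553289, 'R': array([[-0.00944091, -0.99949877, -0.03021715],
       [-0.99535977,  0.01228705, -0.0954356 ],
       [ 0.09575904,  0.02917593, -0.99497687]]), 't': array([0.02517619, 0.58524246, 1.17570882])}
{'fovy': 53.57679396752949, 'cx': 314.84762318626616, 'cy': 200.75921580194893, 'R': array([[ 0.99248641, -0.12071408,  0.01997071],
       [-0.0444879 , -0.50807423, -0.86016359],
       [ 0.11398046,  0.85281222, -0.50962708]]), 't': array([-0.57023437,  0.08718796,  0.92996742])}
```

View pics/top.png

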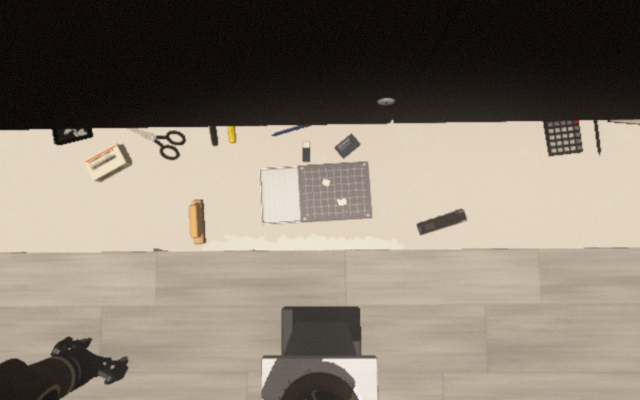

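View pics/side.png

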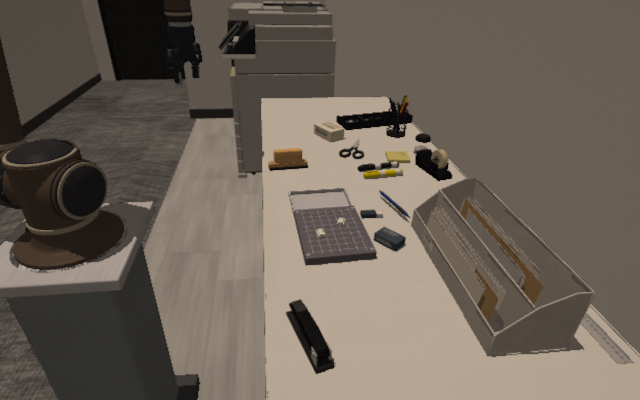

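The top view shows the board (cols 299–371, rows 163–222) with its tray to the left, the chips near (326,183) and (342,202), and the scraper at (197,222). The side view agrees. Next I'll measure them.

```bash
cat >> h.py <<'E'
def ray(c,u,v,z):
    f=200/np.tan(np.radians(c["fovy"])/2); R=np.array(c["R"]); C=-R.T@np.array(c["t"])
    d=R.T@np.array([(u-c["cx"])/f,(v-c["cy"])/f,1.]); return C+d*(z-C[2])/d[2]
E
python3 - <<'E'
from h import *
z=np.load("a.npz")
boxes={"top":dict(board=(295,157,376,228),scr=(180,192,212,252)),"side":dict(board=(285,195,378,268),scr=(262,142,312,172))}
for n,im,dep in(("top",z["a"],z["d"]),("side",z["b"],z["e"])):
    c=calibration(n); hsv=cv2.cvtColor(im,cv2.COLOR_RGB2HSV)
    B=boxes[n]
    def cut(m,b):
        o=np.zeros(m.shape,np.uint8);o[b[1]:b[3],b[0]:b[2]]=m[b[1]:b[3],b[0]:b[2]];return o
    m=cut((hsv[...,1]>110)&(hsv[...,2]>110),B["scr"])
    v,u=np.nonzero(m); r=cv2.minAreaRect(np.c_[u,v].astype(np.float32)); print(n,"rib",len(u),r)
    for p in cv2.boxPoints(r): print("  z62",ray(c,*p,.062).round(4),"z22",ray(c,*p,.022).round(4))
    P=pts(n,dep,c); Q=P[(m>0)&(dep>0)]; Q=Q[Q[:,2]>.052]; print(" depth top",len(Q),Q.mean(0),Q.max(0)) if len(Q) else 0
    g=cut(hsv[...,2]<140,B["board"]); g=cv2.morphologyEx(g,cv2.MORPH_CLOSE,np.ones((7,7)))
    cn=max(cv2.findContours(g,0,2)[0],key=cv2.contourArea); r=cv2.minAreaRect(cn); q=cv2.approxPolyDP(cn,5,True)[:,0]
    print(" board",[ (tuple(map(int,p)),ray(c,*p,.02).round(4)[:2]) for p in q])
    w=cut((hsv[...,2]>150),B["board"]); w&=cv2.erode(cv2.fillPoly(np.zeros_like(w),[cv2.convexHull(cn)],1),np.ones((9,9)))
    for k in cv2.findContours(w,0,2)[0]:
        if cv2.contourArea(k)>5:
            rr=cv2.minAreaRect(k);print(" chip",rr,ray(c,*rr[0],.03).round(4))
E
```

```text
top rib 356 ((195.84678649902344, 221.221435546875), (42.225547790527344, 12.613219261169434), 86.53176879882812)
  z62 [0.5846 0.3503 0.062 ] z22 [0.5886 0.3629 0.022 ]
  z62 [0.5863 0.3156 0.062 ] z22 [0.5903 0.327  0.022 ]
  z62 [0.4716 0.307  0.062 ] z22 [0.4717 0.3181 0.022 ]
  z62 [0.4699 0.3413 0.062 ] z22 [0.4699 0.3536 0.022 ]
 depth top 241 [0.53034945 0.33574195 0.06099472] [0.57545645 0.34881617 0.06897051]
 board [((298, 167), array([0.6803, 0.0517])), ((308, 183), array([0.6342, 0.0238])), ((331, 176), array([ 0.6532, -0.0412])), ((339, 195), array([ 0.5991, -0.0629])), ((340, 188), array([ 0.6188, -0.066 ])), ((368, 190), array([ 0.6121, -0.1442])), ((366, 163), array([ 0.6889, -0.1403])), ((345, 163), array([ 0.6898, -0.0812])), ((343, 157), array([ 0.707 , -0.0759])), ((341, 164), array([ 0.6871, -0.0699])), ((310, 165), array([0.6855, 0.0177])), ((303, 157), array([0.7088, 0.0374]))]
 chip ((332.7735900878906, 174.29244995117188), (3.846095323562622, 8.928435325622559), 15.945395469665527) [ 0.6565 -0.046   0.03  ]
 chip ((304.7500305175781, 171.25001525878906), (2.
[... 1005 characters left out ...]
, ((377, 217), array([ 0.731 , -0.0067])), ((373, 209), array([0.7303, 0.0316])), ((356, 210), array([0.6851, 0.0307])), ((346, 195), array([0.6739, 0.1099])), ((346, 206), array([0.663 , 0.0526])), ((294, 209), array([0.526 , 0.0498]))]
 chip ((319.89654541015625, 231.24136352539062), (6.31364107131958, 7.056422710418701), 68.19859313964844) [ 0.5774 -0.0693  0.03  ]
 chip ((340.56756591796875, 220.09458923339844), (6.411561012268066, 4.93196964263916), 9.462321281433105) [ 0.6337 -0.0272  0.03  ]
 chip ((367.4894714355469, 220.9808349609375), (45.650848388671875, 12.529888153076172), 61.189208984375) [ 0.6983 -0.0371  0.03  ]
 chip ((321.0, 203.5), (9.0, 54.0), 90.0) [0.5967 0.0546 0.03  ]
```

Request:
arm_command(series="1 -33 0.6 7 0 0 -30; 1 -33 0.6 7 0 0 -30; 1 -33 0.6 7 0 0 -30; 1 -33 0.6 7 0 0 -30; 1 -33 0.6 7 0 0 -30; 1 -33 0.6 7 0 0 -30; 1 -33 0.6 7 0 0 -30; 1 -33 0.6 7 0 0 -30; 1 -33 0.6 7 0 0 -30; 1 -33 0.6 7 0 0 -30", grip_force=40)

```text
t: 0.93
position: [0.5309, 0.3316, 0.1588]
tcp_rot: [0.107, -3.138, 0.003]
contact_force: [-0.7, -0.6, -0.2]
gripper_width: 0.0855
finger_force: 0.0
```

```bash
python3 - <<'E'
from h import *
s=get_state();c=calibration("wrist");a,d=capture("wrist")
np.savez("w.npz",a=a,d=d,**c)
print(s["position"],s["tcp_rot"],s["qpos"]);print(c);save("w.png",a)
E
```

```text
[0.53094351 0.33164791 0.15880308] [ 0.10709216 -3.13766949  0.00326302] [ 5.58693639e-01  3.27920924e-01  5.67946019e-02  1.30252390e+00
 -7.50198783e-04  4.90458965e-01]
{'fovy': 65.70646984690485, 'cx': 321.87342371100164, 'cy': 198.39803503800346, 'R': array([[-0.06839103,  0.99765794, -0.00113832],
       [ 0.94892439,  0.06540244,  0.30865034],
       [ 0.30800191,  0.02002874, -0.95117489]]), 't': array([-0.29492436, -0.54281637,  0.14176604])}
```

View pics/w.png

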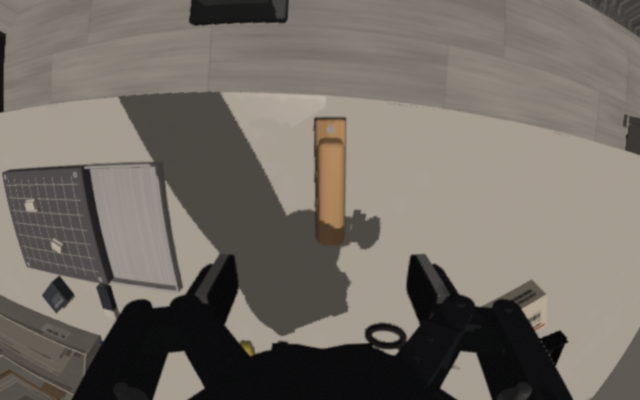

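The wrist view shows the scraper's rib (cols 318–345, rows 138–243), the board with corners near (4,173), (87,167), (105,282) and (27,268), and chips at (31,205) and (57,246).

```bash
cat >> h.py <<'E'
def fray(c,u,v,z):
    f=200/np.tan(np.radians(float(c["fovy"]))/2); R=np.array(c["R"]); C=-R.T@np.array(c["t"])
    x,y=u-c["cx"],v-c["cy"]; r=np.hypot(x,y); th=r/f
    d=R.T@np.array([x/r*np.sin(th),y/r*np.sin(th),np.cos(th)]); return (C+d*(z-C[2])/d[2])[:2].round(4)
E
python3 - <<'E'
from h import *
w=np.load("w.npz"); c={k:w[k] for k in("fovy","cx","cy","R","t")}
a=w["a"];hsv=cv2.cvtColor(a,cv2.COLOR_RGB2HSV)
m=((hsv[...,1]>90)&(hsv[...,0]<25)).astype(np.uint8);m[:,:300]=0;m[:,365:]=0;m[:110]=0;m[250:]=0
for r in range(120,250,8):
    u=np.nonzero(m[r])[0]
    if len(u):print(r,u.min(),u.max(),fray(c,u.min(),r,.062),fray(c,u.max(),r,.062))
for p in((331,118),(331,140),(331,245)):print("foot/rib ends",p,fray(c,*p,.022),fray(c,*p,.062))
for p in((4,173),(87,167),(105,282),(27,268)):print("board",fray(c,*p,.02))
for p in((161,163),(180,289)):print("tray",fray(c,*p,.014))
for p in((31,205),(57,246)):print("chip",fray(c,*p,.03))
t=calibration("top")
for p in((299,165),(368,163),(371,218),(301,222)):print("top board",ray(t,*p,.02).round(4))
for p in((326,183),(342,202)):print("top chip",ray(t,*p,.03).round(4))
E
```

```text
120 316 344 [0.4661 0.3231] [0.4645 0.3446]
128 315 344 [0.4724 0.3228] [0.4708 0.3451]
136 316 344 [0.4786 0.3239] [0.477  0.3456]
144 315 344 [0.4849 0.3236] [0.4833 0.3461]
152 316 344 [0.4912 0.3248] [0.4896 0.3466]
160 316 344 [0.4976 0.3252] [0.496  0.3472]
168 316 344 [0.504  0.3256] [0.5025 0.3477]
176 316 344 [0.5106 0.326 ] [0.509  0.3483]
184 317 344 [0.5171 0.3272] [0.5156 0.3489]
192 317 343 [0.5238 0.3276] [0.5224 0.3487]
200 316 343 [0.5307 0.3273] [0.5292 0.3493]
208 317 343 [0.5376 0.3285] [0.5361 0.3499]
216 316 343 [0.5447 0.3281] [0.5431 0.3505]
224 317 344 [0.5518 0.3294] [0.5503 0.3521]
232 317 343 [0.5592 0.3299] [0.5577 0.3519]
240 318 342 [0.5666 0.3312] [0.5653 0.3518]
foot/rib ends (331, 118) [0.4659 0.3358] [0.4638 0.3345]
foot/rib ends (331, 140) [0.4859 0.3372] [0.4809 0.3358]
foot/rib ends (331, 245) [0.5906 0.3453] [0.5707 0.3427]
board [ 0.5355 -0.1412]
board [0.5232 0.0595]
board [0.6797 0.0517]
board [ 0.6954 -0.1408]
tray [0.5174 0.1634]
tray [0.672  0.1688]
chip [ 0.576  -0.0615]
chip [ 0.6314 -0.0196]
top board [0.686  0.0489 0.02  ]
top board [ 0.6888 -0.146   0.02  ]
top board [ 0.5335 -0.1508  0.02  ]
top board [0.5245 0.0444 0.02  ]
top chip [ 0.6322 -0.0268  0.03  ]
top chip [ 0.5784 -0.0705  0.03  ]
```

Request:
arm_command(series="1 0.3 0.65 4 0 0 0; 1 0.3 0.65 8 0 0 0; 1 0.3 0.65 11 0 0 0; 1 0.3 0.65 13 0 0 0; 1 0.3 0.65 13 0 0 0; 1 0.3 0.65 13 0 0 0")

```text
t: 1.48
position: [0.5231, 0.3409, 0.031]
tcp_rot: [0.117, -3.137, 0.001]
contact_force: [0.4, -1.0, 0.2]
gripper_width: 0.0854
finger_force: 0.0
```

Request:
arm_command(series="-1 0 0 0 0 0 0; -1 0 0 0 0 0 0; -1 0 0 0 0 0 0; -1 0 0 0 0 0 0; -1 0 0 0 0 0 0; -1 0 0 0 0 0 0; -1 0 0 0 0 0 0; -1 0 0 0 0 0 0", grip_force=60)

```text
t: 2.15
position: [0.5253, 0.3405, 0.032]
tcp_rot: [-0.114, 3.139, 0.001]
contact_force: [-1.9, -1.7, 5.8]
gripper_width: 0.0212
finger_force: 63.9
```

Request:
arm_command(series="-1 0 0 -3 0 0 0; -1 0 0 -6 0 0 0; -1 -0.4 -3.8 -9 0 0 1; -1 -0.8 -7.8 -11 0 0 2; -1 -1.2 -11.8 -11 0 0 2; -1 -1.5 -15.8 -11 0 0 2; -1 -1.9 -19.8 -11 0 0 2; -1 -2.3 -23.8 -11 0 0 2; -1 -2.7 -27.8 -11 0 0 2; -1 -3 -31.8 -11 0 0 2")

```text
t: 2.98
position: [0.5777, 0.0236, 0.1408]
tcp_rot: [0.06, -3.14, -0.0]
contact_force: [0.3, 0.2, -1.0]
gripper_width: 0.0207
finger_force: 63.2
```

Request:
arm_command(series="-1 -0.4 -4 0 0 0 0; -1 -0.8 -8 0 0 0 0; -1 -1.2 -12 0 0 0 0; -1 -1.6 -15 0 0 0 0; -1 -1.6 -15.6 0 0 0 0; -1 -1.6 -15.6 0 0 0 0; -1 -1.6 -15.6 0 0 0 0")

```text
t: 3.57
position: [0.5994, -0.1296, 0.1406]
tcp_rot: [0.058, -3.14, -0.002]
contact_force: [-0.2, 0.4, -1.8]
gripper_width: 0.0214
finger_force: 63.0
```

```bash
python3 - <<'E'
from h import *
s=get_state();c=calibration("wrist");a,d=capture("wrist")
np.savez("w2.npz",a=a,d=d,**c)
print(s["t"],s["position"],s["tcp_rot"],s["qpos"],s["gripper_width"]);save("w2.png",a)
E
```

```text
3.5667 [ 0.59941028 -0.12959676  0.14057461] [ 5.81812565e-02 -3.13975734e+00 -1.50215942e-03] [-2.13234874e-01  3.06647701e-01 -1.22807572e-02  1.25334890e+00
  6.33450791e-04 -2.50292091e-01] 0.021381725563430615
```

View pics/w2.png

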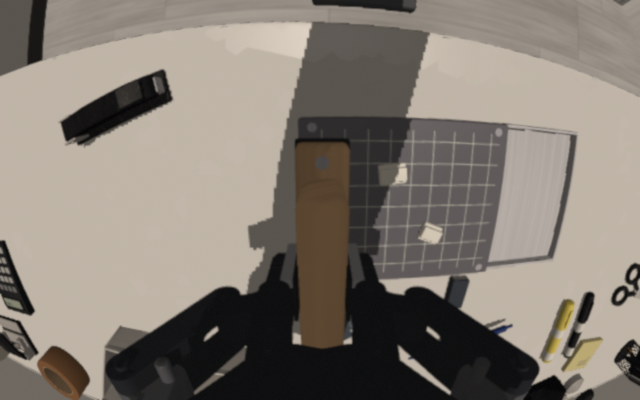

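The scraper is held straight. The visible board corners are at about (299,118), (506,124) and (487,272), and the chips at (394,174) and (431,234).

```bash
python3 - <<'E'
from h import *
w=np.load("w2.npz"); c={k:w[k] for k in("fovy","cx","cy","R","t")}
for p in((299,118),(506,124),(487,272)):print("board",fray(c,*p,.02))
for p in((394,174),(431,234)):print("chip",fray(c,*p,.03))
for p in((575,133),(551,259)):print("tray",fray(c,*p,.014))
for p in((297,141),(349,141)):print("foot end sole",fray(c,*p,.108))
E
```

```text
board [ 0.5346 -0.1506]
board [0.524  0.0447]
board [0.6845 0.0581]
chip [ 0.5777 -0.0678]
chip [ 0.6334 -0.0248]
tray [0.5198 0.152 ]
tray [0.6764 0.1611]
foot end sole [ 0.5428 -0.1453]
foot end sole [ 0.5417 -0.1157]
```

Request:
arm_command(series="-1 0 0 3 0 0 0; -1 0 0 6 0 0 0; -1 0 0 7.6 0 0 0; -1 0 0 8.4 0 0 0; -1 0 0 8.7 0 0 0; -1 0 0 8.7 0 0 0; -1 0 0 8.7 0 0 0; -1 0 0 8.7 0 0 0; -1 0 0 8.7 0 0 0")

```text
t: 4.37
position: [0.6008, -0.1298, 0.0557]
tcp_rot: [-0.06, 3.139, -0.001]
contact_force: [-0.3, 0.5, -1.8]
gripper_width: 0.0211
finger_force: 63.2
```

```bash
python3 - <<'E'
from h import *
c=calibration("side");a,d=capture("side")
save("s2.png",cv2.resize(a[170:290,250:410],None,fx=5,fy=5,interpolation=cv2.INTER_CUBIC))
E
```

```text
(no output)
```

View pics/s2.png

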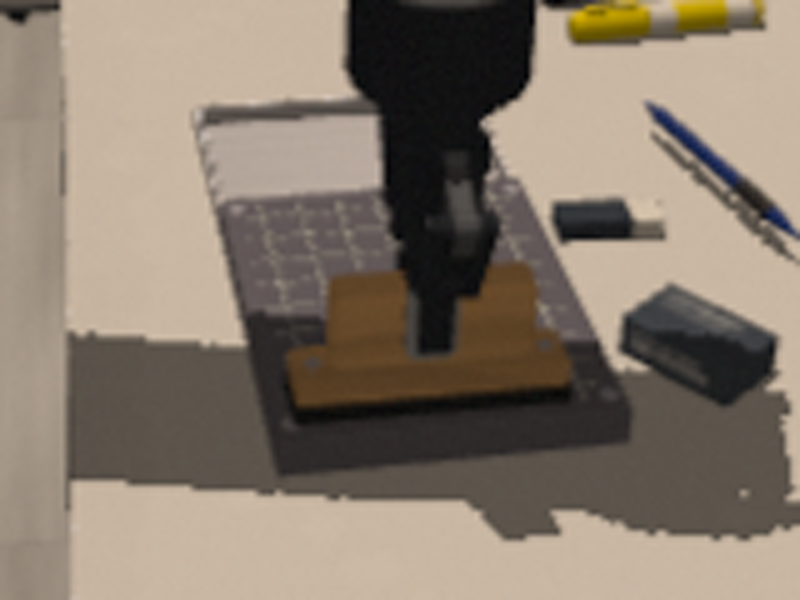

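The scraper is level with its sole at the board. Starting the sweep.

Request:
arm_command(series="-1 0 0 0.1 0 0 0; -1 0 1 0.1 0 0 0; -1 0 2 0.1 0 0 0; -1 0 3 0.1 0 0 0; -1 0 4 0.1 0 0 0; -1 0 5 0.1 0 0 0; -1 0 6 0.1 0 0 0; -1 0 7 0.1 0 0 0; -1 0 8 0.1 0 0 0; -1 0 9 0.1 0 0 0")

```text
t: 5.25
position: [0.5964, -0.0387, 0.0533]
tcp_rot: [-0.06, 3.141, -0.0]
contact_force: [0.5, -0.5, -1.4]
gripper_width: 0.0208
finger_force: 63.2
```

Request:
arm_command(series="-1 0 0.8 0 0 0 0; -1 0 1.6 0 0 0 0; -1 0 2.4 0 0 0 0; -1 0 3.2 0 0 0 0; -1 0 4 0 0 0 0; -1 0 4.7 0 0 0 0; -1 0 5.4 0 0 0 0; -1 0 6.1 0 0 0 0; -1 0 6.8 0 0 0 0; -1 0 7.5 0 0 0 0")

```text
t: 6.08
position: [0.5936, 0.0358, 0.0533]
tcp_rot: [-0.059, 3.141, 0.0]
contact_force: [0.0, -0.8, -1.7]
gripper_width: 0.021
finger_force: 63.2
```

Request:
arm_command(series="-1 0 0.5 0 0 0 0; -1 0 1 0 0 0 0; -1 0 1.5 0 0 0 0; -1 0 2 0 0 0 0; -1 0 2.5 0 0 0 0; -1 0 3 0 0 0 0; -1 0 3.5 0 0 0 0; -1 0 3.5 0 0 0 0; -1 0 3.5 0 0 0 0")

```text
t: 6.83
position: [0.5922, 0.0704, 0.0532]
tcp_rot: [0.06, -3.141, 0.0]
contact_force: [-0.8, -0.3, -1.7]
gripper_width: 0.0209
finger_force: 63.2
```

```bash
python3 - <<'E'
from h import *
b,e=capture("side");a,d=capture("top")
f=lambda i,k:cv2.resize(i,(400*k,300*k),interpolation=cv2.INTER_CUBIC)
save("s3.png",np.hstack([f(b[165:285,260:420],1),f(a[140:236,245:373],1)]))
E
```

```text
(no output)
```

View pics/s3.png

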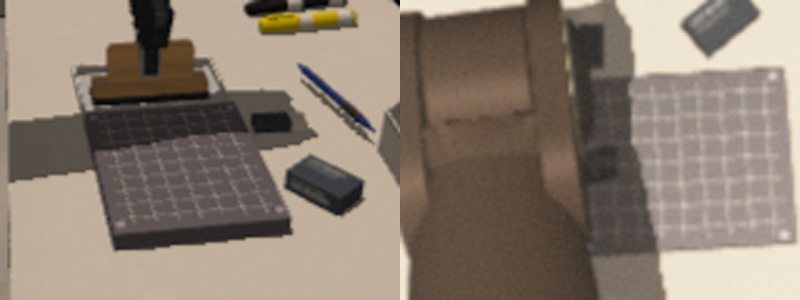

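Request:
arm_command(series="-1 0 0 -3 0 0 0; -1 0 0 -6 0 0 0; -1 0.6 3.5 -9 0 0 0; -1 1.3 7.5 -9 0 0 0; -1 2 11.5 -9 0 0 0; -1 2.8 15.5 -9 0 0 0; -1 3.5 19.5 -9 0 0 0; -1 4.2 23.5 -9 0 0 0; -1 5 27.2 -9 0 0 0; -1 5 27.2 -9 0 0 0")

```text
t: 7.77
position: [0.5301, 0.3459, 0.1429]
tcp_rot: [0.069, -3.14, -0.004]
contact_force: [-0.9, -1.4, -1.9]
gripper_width: 0.0211
finger_force: 63.2
```

```bash
python3 - <<'E'
from h import *
print(get_state()["position"])
w,_=capture("wrist");b,e=capture("side")
f=lambda i:cv2.resize(i,(400,300),interpolation=cv2.INTER_CUBIC)
save("s4.png",np.hstack([f(b[165:285,260:420]),f(w[100:340,0:320])]))
E
```

```text
[0.53014695 0.34588293 0.14288924]
```

View pics/s4.png

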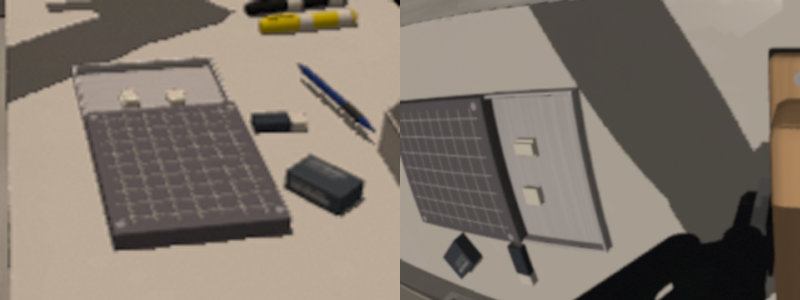

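Both chips lie flat in the tray, about 15 mm past the board's edge. Next I'll put the scraper down.

Request:
arm_command(series="-1 0 0 4 0 0 0; -1 0 0 7.5 0 0 0; -1 0 0 9.5 0 0 0; -1 0 0 10.5 0 0 0; -1 0 0 10.8 0 0 0; -1 0 0 11 0 0 0; -1 0 0 11.1 0 0 0; -1 0 0 11.1 0 0 0; -1 0 0 11.1 0 0 0")

```text
t: 8.62
position: [0.533, 0.3404, 0.0339]
tcp_rot: [-0.059, 3.139, 0.002]
contact_force: [0.2, 1.1, -1.7]
gripper_width: 0.0215
finger_force: 63.1
```

Request:
arm_command(series="-1 0 0 0.1 0 0 0; -1 0 0 0.15 0 0 0; -1 0 0 0.15 0 0 0; -1 0 0 0.15 0 0 0")

```text
t: 8.95
position: [0.5326, 0.3404, 0.032]
tcp_rot: [-0.06, 3.139, 0.001]
contact_force: [-0.4, -0.3, 6.4]
gripper_width: 0.0214
finger_force: 64.0
```

Contact with the worktop is made, so I'll release, then retreat.

Request:
arm_command(series="0 0 0 0 0 0 0; 1 0 0 0 0 0 0; 1 0 0 0 0 0 0; 1 0 0 0 0 0 0; 1 0 0 0 0 0 0; 1 0 0 0 0 0 0; 1 0 0 0 0 0 0; 1 0 0 0 0 0 0")

```text
t: 9.62
position: [0.532, 0.34, 0.0307]
tcp_rot: [0.06, -3.141, 0.0]
contact_force: [-0.3, -0.2, 0.2]
gripper_width: 0.0856
finger_force: 0.0
```

Request:
arm_command(series="1 0 0 -2 0 0 0; 1 0 0 -5 0 0 0; 1 0 0 -9 0 0 0; 1 0 0 -13 0 0 0; 1 0 0 -14 0 0 0; 1 0 0 -14 0 0 0; 1 0 0 -14 0 0 0; 1 0 0 -14 0 0 0; 1 0 0 -14 0 0 0")

```text
t: 10.37
position: [0.5312, 0.3395, 0.1686]
tcp_rot: [0.059, -3.138, 0.003]
contact_force: [-0.2, -0.7, -0.2]
gripper_width: 0.0853
finger_force: 0.0
```

```bash
python3 - <<'E'
from h import *
s=get_state();print(s["position"],s["gripper_width"],s["qd"])
w,_=capture("wrist");b,e=capture("side")
f=lambda i:cv2.resize(i,(400,300),interpolation=cv2.INTER_CUBIC)
save("s5.png",np.hstack([f(b[135:255,240:400]),f(w)]))
E
```

```text
[0.5312042  0.3394948  0.16864918] 0.08530021763160499 [-0.00026013  0.00206344  0.00104955  0.0049421  -0.00046708  0.00023165]
```

View pics/s5.png

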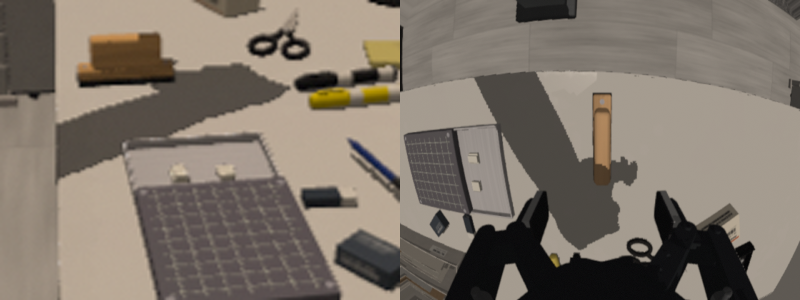

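The scraper stands upright on the worktop, the gripper is clear of it, and both chips are in the tray.

```bash
python3 -c "from station import *; print(finish_job())"
```

```text
the job is handed in; nothing more can be done
None
```

I wiped both offcuts into the catch tray, stood the scraper upright on the bare worktop clear of the board and tray, and handed the job in at about 10.5 s of the 51 s allowed; the hand-in gave no verdict.

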